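# Press the bean tin with the proud lid and keep holding the lever

### The arm

A 7-joint arm with a two-finger parallel gripper is mounted at the origin on the work surface. World frame = base frame: x ahead of the robot, y to its left, z up, the work surface at z = 0. Lengths are in m, angles in rad, forces in N, time in s.
With the tool pointing down it reaches from about 0.425 to 0.875 m from the base axis. Payload 9.9 kg.
Tool frame: the origin (TCP) lies midway between the tips of the shut fingers; the grasp point (between the pads) lies 19 mm behind it; z points along the fingers, y is the line along which they close (so a half turn about z gives the same grasp; the last joint's range is limited). The gripper opens to 85 mm and grips with 20 to 120 N. Pads are 22 mm wide; open, the fingers measure 114 mm over their backs; the gripper's body (76 mm by 85 mm) begins 54 mm behind the grasp point. The pads swing forward as they close: fully open they stand 13 mm farther back than shut.
Start: joints at [-1.187, 0.576, 0.025, 1.437, -0.015, 1.129, -0.057], TCP at [0.304, 0.602, 0.192] pointing down, gripper open.
Joint ranges: [-2.76, 2.76], [-0.34, 2.15], [-1.52, 1.57], [0.19, 2.46], [-1.09, 4.23], [0.17, 1.99], [-2.82, 2.82]. Speed limits (rad/s): [2.22, 2.22, 3.01, 3.01, 3.14, 3.14, 3.14].

### API

Orientations are given as a rotation vector (axis times angle).
In Python, from plant import state, capture, camera_info, finish_job, boxes_of gives the robot as it stands.
- The arm moves only by the shell command python3 -m pendant 'ROWS' [FORCE]. ROWS is a JSON object of lists of equal length, an entry for each row: "translation": the shift along the tool's x, y, z scaled (see below), a list of three; "rotation": the turn, a rotation vector about the tool's x, y, z scaled (see below), a list of three; "fingers": the opening, from -1 (shut) to 1 (fully open). A call has 1 to 5 rows; each row is the pose to reach, as a shift and turn from the pose commanded when the call began, along the tool's axes at that moment, turning the shorter way round; what a row does not reach only later rows make up. The controller multiplies each number of a shift by 0.4 m and each number of a turn by 180 degrees. A row lasts 1/12 s, in which the tool goes at most 41.7 mm and 7.16 degrees, less where a joint would pass 70% of its speed; a pose out of reach is approached as far as the arm can. A call with a number of a shift or a turn outside -1 to 1 is refused whole. A call with a gripper value outside its range is refused whole. The fingers move at their own pace and stop on an object; FORCE is the grip in N (left out, the last holds). Time passes only in rows, so rows that repeat a pose let the fingers close. It gives the time, the measured TCP pose, the force, the opening and the grip force at its end, in the units of the state.
- state(): the state, without advancing time (a new reading comes with each control period).
- capture(name): name is "scene" or "top" or "wrist"; returns the picture (480x640x3 uint8, blue, green, red); there is no depth.
- camera_info(name): a dict with "mtx" (3x3 intrinsics, pixels), "rvec" (rotation vector, rad) and "tvec" (3), from world to camera coordinates, as OpenCV has them; the wrist camera has in their place "T_tool_cam" (4x4, takes a point from camera to tool coordinates, whose origin is the TCP and whose axes are the flange's). Camera axes: x right, y down, z forward; pixel columns grow to the right and rows downward; lengths in m; the calibration is good to about 2 mm. A picture is of the moment at which its call begins: read the wrist's pose just before it. camera_info takes no time and is no camera call.
- finish_job(): hands the job in; it is judged then, once.
Trained networks look in the newest picture that a camera, given by its name, has taken for a name from the list of things; names that differ only in an ending like _2 or _b are one class to them, and where a whole thing is asked for, a point or a joint stands for the part that bears it (a point fixed in the world has none). Each returns a list of dicts, best first, with "p" (0 to 1); they miss things now and then, are a little off and sometimes report something else, mostly with a low value. They report only what shows in the picture. A call takes as long as a camera call. They do not tell look-alikes from the thing itself.
- boxes_of(thing, camera): "location" ([x, y, z] in m, in world coordinates, good to about 4 mm: the middle of the surface that is visible of it).
The state is a dict: "clock": time; "joint_positions": joint angles; "joint_vel": joint speeds; "joint_torque": joint torques, N m; "tcp_pos": TCP position; "tcp_rot": TCP orientation; "ft_force": force on the tool from outside, world axes, zero at the start; "torque": the same for the moment, N m; "opening": finger opening in m; "gripper_force": force on a finger pad.
Only numpy, scipy, OpenCV 4.12 (cv2) and the standard library are available. Lean on these libraries where they do the work, as an engineer would, in place of code of your own. Each camera call takes 0.05 s, during which the arm holds its last target. There are 200 camera calls.

### The job

One of the four bean tins on the tray has a lid that stands proud: set that tin down upright in the round nest of the little bench press (don't drop it in) and let go of it, then bring the press's lever down on its lid until the sprung nest has sunk about half-way, 8 mm of its 16 mm. Keep holding the lever right there: the job finishes with your hand still on it. Leave the other tins and the small things round about where they are.

Things in the scene. Friction and masses are not known exactly. Their poses are not given: they have to be found in the camera images.
- tin1_center (a point): centre (half-way up) of one of the four plain steel bean tins standing in any order on the tray, 40 mm in diameter, 75 to 155 g; a sound tin is 50 mm tall (this point 25 mm above its foot), the odd one 66 mm (33 mm above its foot), so on the tray the odd tin's centre is the one 8 mm higher. The lower 40 mm is a straight cylinder in all
- tin2_center (a point): centre (half-way up) of one of the four plain steel bean tins standing in any order on the tray, 40 mm in diameter, 75 to 155 g; a sound tin is 50 mm tall (this point 25 mm above its foot), the odd one 66 mm (33 mm above its foot), so on the tray the odd tin's centre is the one 8 mm higher. The lower 40 mm is a straight cylinder in all
- tin3_center (a point): centre (half-way up) of one of the four plain steel bean tins standing in any order on the tray, 40 mm in diameter, 75 to 155 g; a sound tin is 50 mm tall (this point 25 mm above its foot), the odd one 66 mm (33 mm above its foot), so on the tray the odd tin's centre is the one 8 mm higher. The lower 40 mm is a straight cylinder in all
- tin4_center (a point): centre (half-way up) of one of the four plain steel bean tins standing in any order on the tray, 40 mm in diameter, 75 to 155 g; a sound tin is 50 mm tall (this point 25 mm above its foot), the odd one 66 mm (33 mm above its foot), so on the tray the odd tin's centre is the one 8 mm higher. The lower 40 mm is a straight cylinder in all
- tin1: a sound tin, same as tin1_center; origin at the centre of its foot, z up its axis
- tin2: a sound tin, same as tin2_center; origin at the centre of its foot, z up its axis
- tin4: a sound tin, same as tin4_center; origin at the centre of its foot, z up its axis
- tin3: the odd tin: its lid stands 16 mm proud over a narrower neck (34 mm in diameter), 66 mm tall in all; origin at the centre of its foot, z up its axis
- tin3_foot (a point): centre of the odd tin's underside
- tray: flat wooden tray, 210 x 210 mm, fixed to the counter, upper face 12 mm above the counter with a trim 4 mm higher round its edge; the tins stand about 100 mm apart, centre to centre, in two rows of two along its x and y axes. Origin at the centre of its underside
- press: small dark steel bench press, fixed. Origin on the counter below the nest's axis, z up, x from the nest to the hinge (roughly away from the robot). Base plate 90 mm wide, 12 mm thick, from 55 mm before to 135 mm behind the nest's axis. Two cheek plates, 134 mm high, 48 mm over both, carry the hinge pin: along the press's y axis, 100 mm behind the nest's axis, 117 mm above the counter
- nest_seat (a point): centre of the nest's floor, on which the tin stands. The nest is an aluminium cup, 47 mm inside diameter and 6 mm deep, its floor 45 mm above the counter when not pressed; a spring under it lets it sink straight down by 16 mm
- press_nest (a joint): how far the sprung nest has sunk, m: 0 up (at rest, even with a tin in it), 0.016 bottomed. It resists with 3.2 N plus 0.8 N per mm: about 10 N half-way (0.008), where the lever's knob takes about 8 N. Half-way with the odd tin in it, the lever's bar is level; each 0.1 rad of lever moves the nest by 10 mm.
- press_lever: the press's lever: steel bar on the hinge pin, ball knob on its end, a stubby foot 20 mm in diameter on its nest side, 100 mm from the pin, its face 20 mm from the bar's centre line. Origin on the pin, z from pin to knob. A light return spring holds it upright (0.5 N m when level); it comes down over the nest. With the odd tin in the nest its foot meets the lid about 5 degrees short of level
- lever_knob (a point): centre of the lever's ball knob, 30 mm in diameter, 170 mm from the hinge pin. Lever up: 287 mm above the counter, right above the pin. Lever level (nest half sunk): 117 mm above the counter, 70 mm in front of the nest's axis. It can be pinched along the press's y axis from above and led along its arc, turning between the fingers
- puck: cork disc, 28 mm in diameter, 12 mm thick, lying in the middle of the tray; to be left alone
- tamper: turned wooden tamper standing between the tray and the press, 44 mm in diameter, 82 mm tall; to be left alone
- mug: white mug, 85 mm tall, beyond the tray and press; to be left alone
- tumbler: amber glass tumbler, 100 mm tall, beyond the tray and press; to be left alone
There are look-alikes about, which are no part of the job. Leave any red look-alike of the tin3 alone.

How it is judged:
By the outcome, as a careful person would: the job done as asked, in the order asked, and still so for the second after the job is handed in, while the arm keeps its last pose, push and grip.
It also fails if it takes over 67 s, if anything falls off the work surface, if the arm or the gripper's body presses on something with over 40 N, if the wrist force passes 120 N, or if a joint passes its speed limit or range.

## Working session

There is one attempt and no reset: what is moved stays moved. The work goes in short steps, Python scripts to look and compute and a shell command to move; the robot and the scene stay as the last step left them, time stands still between calls to the robot, and variables do not carry over. Pictures are saved under pics/ and viewed, at most 10 in all, crops included, and the job is handed in when it is done.

```bash
ls; mkdir -p pics; python3 - <<'E'
from plant import *
import cv2
s=state();print({k:s[k] for k in('clock','tcp_pos','tcp_rot','opening','ft_force')})
for c in('scene','top'):
    cv2.imwrite(f'pics/{c}0.png',capture(c))
    for t in('tin3','tin1','tray','press','nest_seat','press_lever','lever_knob','puck','tamper'):
        print(c,t,[(round(d['p'],2),[round(float(v),3) for v in d['location']]) for d in boxes_of(t,c)][:6])
E
```

```text
pics
{'clock': 0.0, 'tcp_pos': array([0.30410962, 0.60204618, 0.19124376]), 'tcp_rot': array([-7.27952821e-01, -3.05576653e+00,  2.50517341e-03]), 'opening': 0.08557915987797682, 'ft_force': array([ 0.47036315,  0.28688303, -0.03316781])}
scene tin3 [(0.95, [0.467, -0.283, 0.051]), (0.86, [0.566, -0.194, 0.056]), (0.83, [0.491, -0.422, 0.044]), (0.73, [0.559, -0.292, 0.061]), (0.58, [0.471, -0.183, 0.057]), (0.35, [0.501, 0.238, 0.052])]
scene tin1 [(0.95, [0.467, -0.283, 0.051]), (0.86, [0.566, -0.194, 0.056]), (0.83, [0.491, -0.422, 0.044]), (0.73, [0.559, -0.292, 0.061]), (0.58, [0.471, -0.183, 0.057]), (0.35, [0.501, 0.238, 0.052])]
scene tray [(0.89, [0.529, -0.242, 0.012])]
scene press [(0.62, [0.595, 0.212, 0.047])]
scene nest_seat [(0.8, [0.498, 0.24, 0.049]), (0.61, [0.567, -0.191, 0.047]), (0.16, [0.558, -0.293, 0.06])]
scene press_lever [(0.72, [0.603, 0.211, 0.224]), (0.24, [0.47, -0.186, 0.053])]
scene lever_knob [(0.69, [0.603, 0.212, 0.228])]
scene puck []
scene tamper [(0.63, [0.525, -0.012, 0.028])]
top tin3 [(0.82, [0.561, -0.183, 0.062]), (0.76, [0.455, -0.276, 0.063]), (0.76, [0.462, -0.184, 0.061]), (0.69, [0.484, -0.408, 0.067]), (0.56, [0.55, -0.287, 0.076]), (0.53, [0.577, -0.398, 0.071])]
top tin1 [(0.82, [0.561, -0.183, 0.062]), (0.76, [0.455, -0.276, 0.063]), (0.76, [0.462, -0.184, 0.061]), (0.69, [0.484, -0.408, 0.067]), (0.56, [0.55, -0.287, 0.076]), (0.53, [0.577, -0.398, 0.071])]
top tray [(0.93, [0.509, -0.233, 0.012])]
top press [(0.88, [0.553, 0.22, 0.014])]
top nest_seat [(0.82, [0.503, 0.242, 0.046]), (0.3, [0.552, -0.279, 0.078])]
top press_lever [(0.97, [0.595, 0.209, 0.288])]
top lever_knob [(0.59, [0.592, 0.215, 0.292])]
top puck [(0.65, [0.454, -0.274, 0.061]), (0.55, [0.508, -0.233, 0.027])]
top tamper [(0.57, [0.52, -0.003, 0.072])]
```

View pics/scene0.png

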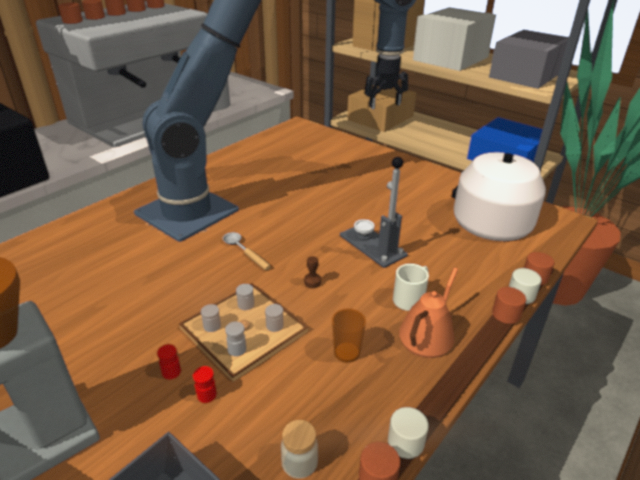

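View pics/top0.png

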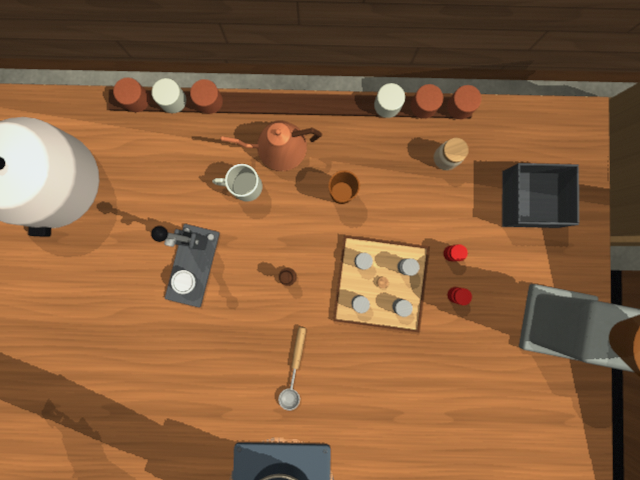

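Scene picture: the four tray tins are at (210,317), (245,296), (274,317) and (235,340). Two red look-alikes stand off the tray at (168,361) and (204,384), and the press is at (375,235) with its lever up. The tin at (235,340), top view (409,267), looks taller and necked, and the network puts its top at z≈0.076. I'll confirm with an enlarged crop.

```bash
cat > h.py <<'E'
import numpy as np,cv2
from plant import *
from scipy.spatial.transform import Rotation as R
def ray(cam,uv,z):
    i=camera_info(cam);K=np.array(i['mtx'],float)
    Rm=cv2.Rodrigues(np.array(i['rvec'],float))[0];t=np.array(i['tvec'],float).ravel()
    c=-Rm.T@t;d=Rm.T@np.linalg.inv(K)@np.array([*uv,1.]);return c+d*(z-c[2])/d[2]
def proj(cam,p):
    i=camera_info(cam);return cv2.projectPoints(np.array([p],float),np.array(i['rvec'],float),np.array(i['tvec'],float),np.array(i['mtx'],float),None)[0].ravel()
def tocmd(p,rot=None):
    "shift/turn (scaled) from current TCP pose to world p / Rotation rot"
    s=state();R0=R.from_rotvec(s['tcp_rot']);out=[np.round(R0.inv().apply(np.array(p)-s['tcp_pos'])/.4,4)]
    if rot is not None: out.append(np.round((R0.inv()*rot).as_rotvec()/np.pi,4))
    return out
E
python3 - <<'E'
from h import *
a=cv2.imread('pics/scene0.png')[270:415,140:320];b=cv2.imread('pics/top0.png')[225:340,325:480]
a=cv2.resize(a,(480,387),interpolation=cv2.INTER_CUBIC);b=cv2.resize(b,(300,223),interpolation=cv2.INTER_CUBIC)
c=np.zeros((387,780,3),np.uint8);c[:,:480]=a;c[:223,480:]=b;cv2.imwrite('pics/crop.png',c)
for uv in((364,261),(409,267),(361,304),(403,308)): print(uv,ray('top',uv,.062).round(3),ray('top',uv,.078).round(3))
i=camera_info('top');print(np.array(i['mtx'])[0,0], R.from_rotvec(state()['tcp_rot']).as_matrix().round(3))
print(camera_info('wrist'))
E
```

```text
(364, 261) [ 0.557 -0.186  0.062] [ 0.557 -0.184  0.078]
(409, 267) [ 0.545 -0.291  0.062] [ 0.545 -0.288  0.078]
(361, 304) [ 0.457 -0.181  0.062] [ 0.459 -0.179  0.078]
(403, 308) [ 0.45  -0.278  0.062] [ 0.452 -0.275  0.078]
457.12989793625644 [[-0.893  0.451 -0.   ]
 [ 0.451  0.893 -0.   ]
 [ 0.    -0.    -1.   ]]
{'mtx': array([[373.55709489,   0.        , 326.03713638],
       [  0.        , 373.55709489, 240.93518548],
       [  0.        ,   0.        ,   1.        ]]), 'T_tool_cam': array([[-3.19262605e-04, -9.48555447e-01, -3.16610900e-01,
         8.21532581e-02],
       [ 9.99999585e-01, -5.73143310e-04,  7.08742928e-04,
        -8.21699969e-04],
       [-8.53745384e-04, -3.16610542e-01,  9.48555236e-01,
        -1.82060233e-01],
       [ 0.00000000e+00,  0.00000000e+00,  0.00000000e+00,
         1.00000000e+00]])}
```

View pics/crop.png

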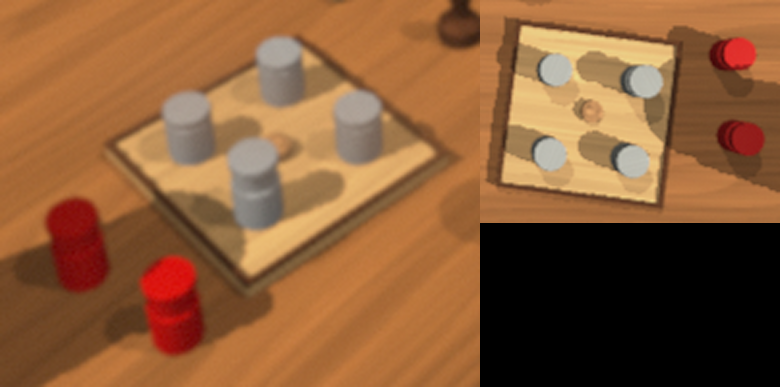

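The crop confirms it: the steel, necked, taller tin at scene (235,340), top (409,267), about (0.548,-0.288), is the odd one. The necked red one at (204,384) is off the tray and excluded. I'll go above the steel one for a wrist look.

```bash

python3 -m pendant '{"translation":[[-0.297,-0.319,-0.005],[-0.297,-0.319,-0.005],[-0.297,-0.319,-0.005],[-0.297,-0.319,-0.005],[-0.297,-0.319,-0.005]],"rotation":[[0,0,0],[0,0,0],[0,0,0],[0,0,0],[0,0,0]],"fingers":[1,1,1,1,1]}' 40 | tail -c 300
python3 -m pendant '{"translation":[[-0.297,-0.319,-0.005],[-0.297,-0.319,-0.005],[-0.297,-0.319,-0.005],[-0.297,-0.319,-0.005],[-0.297,-0.319,-0.005]],"rotation":[[0,0,0],[0,0,0],[0,0,0],[0,0,0],[0,0,0]],"fingers":[1,1,1,1,1]}' >/dev/null
python3 -m pendant '{"translation":[[-0.297,-0.319,-0.005],[-0.297,-0.319,-0.005],[-0.297,-0.319,-0.005],[-0.297,-0.319,-0.005],[-0.297,-0.319,-0.005]],"rotation":[[0,0,0],[0,0,0],[0,0,0],[0,0,0],[0,0,0]],"fingers":[1,1,1,1,1]}'
python3 - <<'E'
from h import *
print(state()['clock']);cv2.imwrite('pics/w0.png',capture('wrist'))
for t in('nest_seat','press','tamper'): print(t,[(round(d['p'],2),np.round(d['location'],3)) for d in boxes_of(t,'wrist')][:3])
r=R.from_matrix(np.array([[-.970,.242,0],[.242,.970,0],[0,0,-1]]).T)
print(tocmd([.547,-.288,.17],r))
E
```

```text
clock: 1.42
tcp_pos: [0.3562, 0.4274, 0.1946]
tcp_rot: [0.739, 3.051, -0.005]
ft_force: [0.6, 0.1, 0.3]
opening: 0.0859
gripper_force: 0.0
clock: 2.25
tcp_pos: [0.4515, 0.0932, 0.1987]
tcp_rot: [0.74, 3.051, -0.003]
ft_force: [-0.6, 0.7, -0.2]
opening: 0.0853
gripper_force: 0.0
2.25
nest_seat [(0.9, array([0.501, 0.242, 0.043]))]
press [(0.66, array([0.573, 0.225, 0.036]))]
tamper [(0.92, array([0.51 , 0.004, 0.034]))]
[array([-0.6553, -0.759 ,  0.0698]), array([ 0.0002, -0.0001, -0.071 ])]
```

```bash

python3 -m pendant '{"translation":[[-0.33,-0.38,0.0],[-0.33,-0.38,0.0],[-0.33,-0.38,0.0],[-0.33,-0.38,0.0],[-0.33,-0.38,0.0]],"rotation":[[0,0,0],[0,0,0],[0,0,0],[0,0,0],[0,0,0]],"fingers":[1,1,1,1,1]}' >/dev/null
python3 -m pendant '{"translation":[[-0.325,-0.38,0.07],[-0.325,-0.38,0.07],[-0.325,-0.38,0.07],[-0.325,-0.38,0.07],[-0.325,-0.38,0.07]],"rotation":[[0,0,-0.071],[0,0,-0.071],[0,0,-0.071],[0,0,-0.071],[0,0,-0.071]],"fingers":[1,1,1,1,1]}'
python3 -m pendant '{"translation":[[0,0,0],[0,0,0]],"rotation":[[0,0,0],[0,0,0]],"fingers":[1,1]}' >/dev/null
python3 - <<'E'
from h import *
s=state();im=capture('wrist');cv2.imwrite('pics/w1.png',im)
i=camera_info('wrist');T=np.eye(4);T[:3,:3]=R.from_rotvec(s['tcp_rot']).as_matrix();T[:3,3]=s['tcp_pos'];W=T@np.array(i['T_tool_cam'])
def wr(uv,z):
    d=W[:3,:3]@np.linalg.inv(i['mtx'])@np.array([*uv,1.]);return W[:3,3]+d*(z-W[2,3])/d[2]
def pj(p): q=np.array(i['mtx'])@(np.linalg.inv(W)@np.array([*p,1]))[:3]; return q[:2]/q[2]
print(s['clock'],s['tcp_pos'],s['tcp_rot'])
for d in boxes_of('tin3','wrist')[:6]: print(round(d['p'],2),np.round(d['location'],3),pj(d['location']).round())
# predicted lid outline
for a in np.arange(0,2*np.pi,.1):
    u=pj([.548+.02*np.cos(a),-.288+.02*np.sin(a),.078]);cv2.circle(im,tuple(int(v) for v in u),1,(0,255,0),-1)
cv2.imwrite('pics/w1o.png',im)
E
```

```text
clock: 3.28
tcp_pos: [0.5481, -0.2895, 0.1695]
tcp_rot: [0.379, 3.119, 0.001]
ft_force: [0.1, 0.7, 0.6]
opening: 0.0851
gripper_force: 0.0
3.45 [ 0.54719981 -0.28965201  0.16889235] [-3.84948737e-01 -3.11658640e+00 -4.63030174e-04]
0.9 [ 0.555 -0.183  0.064] [461. 202.]
0.85 [ 0.457 -0.179  0.06 ] [446.  69.]
0.75 [ 0.573 -0.396  0.063] [212. 282.]
0.69 [ 0.445 -0.274  0.06 ] [313.  87.]
0.59 [ 0.54  -0.286  0.076] [329. 220.]
0.57 [ 0.48  -0.406  0.067] [156. 180.]
```

View pics/w1o.png

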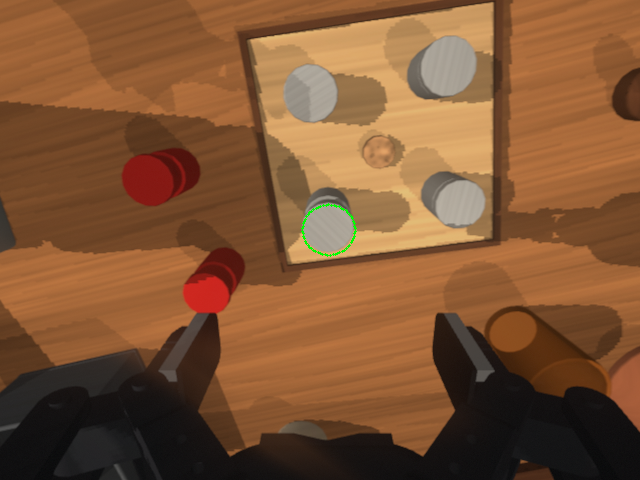

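The lid outline predicted for (0.548,-0.288,0.078) sits right on the odd tin at (328,229). I'll descend and grip.

```bash

python3 -m pendant '{"translation":[[0,0.0045,0.1],[0,0.0045,0.2],[0,0.0045,0.28],[0,0.0045,0.34],[0,0.0045,0.372]],"rotation":[[0,0,0],[0,0,0],[0,0,0],[0,0,0],[0,0,0]],"fingers":[1,1,1,1,1]}'
python3 -m pendant '{"translation":[[0,0,0],[0,0,0],[0,0,0],[0,0,0],[0,0,0]],"rotation":[[0,0,0],[0,0,0],[0,0,0],[0,0,0],[0,0,0]],"fingers":[1,0,-0.3,-1,-1]}' 40
python3 -m pendant '{"translation":[[0,0,0],[0,0,0],[0,0,0],[0,0,0],[0,0,0]],"rotation":[[0,0,0],[0,0,0],[0,0,0],[0,0,0],[0,0,0]],"fingers":[-1,-1,-1,-1,-1]}'
```

```text
clock: 3.97
tcp_pos: [0.5466, -0.2836, 0.0185]
tcp_rot: [-0.377, -3.116, -0.004]
ft_force: [0.5, 0.7, -0.1]
opening: 0.0853
gripper_force: 0.0
clock: 4.38
tcp_pos: [0.548, -0.2877, 0.0228]
tcp_rot: [0.382, 3.116, -0.001]
ft_force: [-1.4, -1.6, 12.2]
opening: 0.0388
gripper_force: 23.7
clock: 4.8
tcp_pos: [0.5483, -0.2879, 0.023]
tcp_rot: [0.383, 3.115, -0.001]
ft_force: [0.8, 1.0, 7.5]
opening: 0.0377
gripper_force: 39.2
```

```bash

python3 -m pendant '{"translation":[[0,0,-0.05],[0,0,-0.12],[0,0,-0.22],[0,0,-0.32],[0,0,-0.4]],"rotation":[[0,0,0],[0,0,0],[0,0,0],[0,0,0],[0,0,0]],"fingers":[-1,-1,-1,-1,-1]}' 40
python3 - <<'E'
from h import *
r=R.from_matrix(np.array([[-.970,.242,0],[.242,.970,0],[0,0,-1]]).T)
print(tocmd([.46,.0,.19],r),tocmd([.46,.242,.19],r))
E
```

```text
clock: 5.22
tcp_pos: [0.5474, -0.288, 0.185]
tcp_rot: [0.384, 3.115, -0.001]
ft_force: [1.0, -0.5, 0.4]
opening: 0.0381
gripper_force: 40.4
[array([ 0.3866,  0.6454, -0.0138]), array([-0.0002,  0.0009, -0.0002])] [array([ 0.5334,  1.2323, -0.0145]), array([-0.0002,  0.0009, -0.0002])]
```

```bash

python3 -m pendant '{"translation":[[0.04,0.07,0],[0.1,0.15,0],[0.15,0.25,0],[0.2,0.34,0],[0.24,0.4,0]],"rotation":[[0,0,0],[0,0,0],[0,0,0],[0,0,0],[0,0,0]],"fingers":[-1,-1,-1,-1,-1]}' >/dev/null
python3 -m pendant '{"translation":[[0.08,0.1,0],[0.14,0.2,0],[0.17,0.3,0],[0.18,0.38,0],[0.19,0.42,0]],"rotation":[[0,0,0],[0,0,0],[0,0,0],[0,0,0],[0,0,0]],"fingers":[-1,-1,-1,-1,-1]}' >/dev/null
python3 -m pendant '{"translation":[[0,0,0],[0,0,0],[0,0,0]],"rotation":[[0,0,0],[0,0,0],[0,0,0]],"fingers":[-1,-1,-1]}'
cat >> h.py <<'E'
class WC:
    def __init__(s):
        st=state();s.st=st;s.im=capture('wrist');i=camera_info('wrist');T=np.eye(4);T[:3,:3]=R.from_rotvec(st['tcp_rot']).as_matrix();T[:3,3]=st['tcp_pos']
        s.W=T@np.array(i['T_tool_cam']);s.K=np.array(i['mtx'])
    def ray(s,uv,z):
        d=s.W[:3,:3]@np.linalg.inv(s.K)@np.array([*uv,1.]);return s.W[:3,3]+d*(z-s.W[2,3])/d[2]
    def pj(s,p): q=s.K@(np.linalg.inv(s.W)@np.array([*p,1]))[:3]; return q[:2]/q[2]
    def circ(s,c,r,z,col=(0,255,0)):
        P=np.array([s.pj([c[0]+r*np.cos(a),c[1]+r*np.sin(a),z]) for a in np.arange(0,6.3,.1)]);cv2.polylines(s.im,[np.round(P*8).astype(int)],True,col,1,shift=3)
E
python3 - <<'E'
from h import *
w=WC();print(w.st['tcp_pos'])
for t in('nest_seat','press','lever_knob'): print(t,[(round(d['p'],2),np.round(d['location'],3)) for d in boxes_of(t,'wrist')][:3])
cv2.imwrite('pics/w2.png',w.im)
n=np.array([.502,.242])
w.circ(n,.0235,.051);
for yaw,col in((-14,(255,255,0)),(-17,(0,0,255))):
    a=np.radians(yaw);x=np.array([np.cos(a),np.sin(a)]);y=np.array([-x[1],x[0]])
    P=[w.pj([*(n+x*u+y*v),.012]) for u,v in((-.055,-.045),(.135,-.045),(.135,.045),(-.055,.045))]
    cv2.polylines(w.im,[np.round(P).astype(int)],True,col,1)
cv2.imwrite('pics/w2o.png',w.im)
E
```

```text
clock: 6.3
tcp_pos: [0.4597, 0.0713, 0.1817]
tcp_rot: [0.385, 3.117, -0.001]
ft_force: [0.2, 0.3, -0.7]
opening: 0.0378
gripper_force: 40.4
[0.45966925 0.07129269 0.18165534]
nest_seat [(0.87, array([0.502, 0.239, 0.04 ])), (0.44, array([0.451, 0.072, 0.235])), (0.43, array([ 0.455, -0.256,  0.024]))]
press [(0.64, array([0.573, 0.224, 0.044]))]
lever_knob [(0.95, array([0.592, 0.214, 0.173]))]
```

View pics/w2o.png

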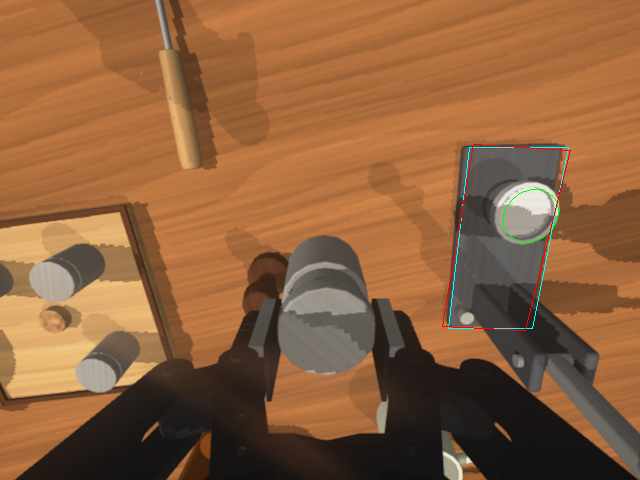

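```bash
python3 - <<'E'
from h import *
w=WC();raw=cv2.imread('pics/w2.png')
w.im=cv2.resize(raw[130:340,430:610],None,fx=1,fy=1)
n=w.ray((525.5,212),.051)[:2];print(n)
S=3.2;big=cv2.resize(w.im,None,fx=S,fy=S,interpolation=cv2.INTER_CUBIC)
def dr(P,col): cv2.polylines(big,[np.round((np.array(P)-[430,130]+.5)*S).astype(int)],True,col,1)
for r,z,col in((.0235,.051,(0,255,0)),(.0235,.045,(0,160,0))): dr([w.pj([n[0]+r*np.cos(a),n[1]+r*np.sin(a),z]) for a in np.arange(0,6.28,.1)],col)
for yaw,col in((-14,(255,255,0)),(-17,(0,0,255))):
    a=np.radians(yaw);x=np.array([np.cos(a),np.sin(a)]);y=np.array([-x[1],x[0]])
    dr([w.pj([*(n+x*u+y*v),.012]) for u,v in((-.055,-.045),(.135,-.045),(.135,.045),(-.055,.045))],col)
cv2.imwrite('pics/w2c.png',big[:600])
E
```

```text
[0.49765814 0.237862  ]
```

View pics/w2c.png

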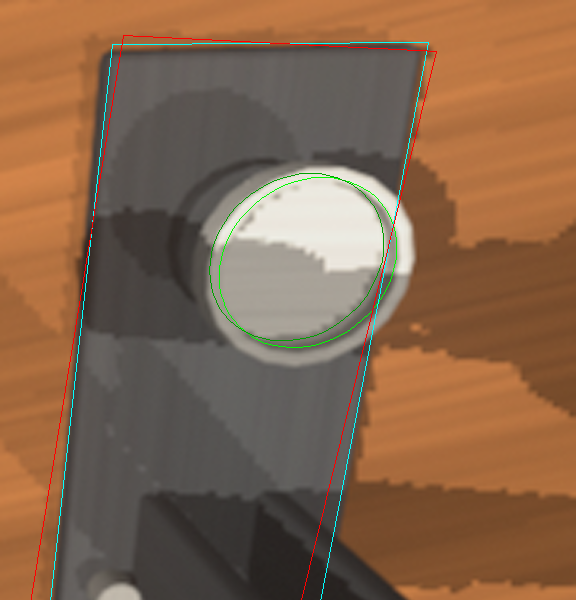

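The rim overlay fits with the nest axis at about (0.498,0.238) and a press yaw of about -13°. The tin is held upright at (325,310). I'll move over the nest, staying clear above it.

```bash
python3 - <<'E'
from h import *
a=np.radians(-13);r=R.from_matrix(np.array([[-np.cos(a),-np.sin(a),0],[-np.sin(a),np.cos(a),0],[0,0,-1]]).T)
print(tocmd([.499,.239,.14],r))
s=proj('top',[.499,.239,.051]);print('top px',s)
E
```

```text
[array([0.0074, 0.4309, 0.1034]), array([-0.    ,  0.    , -0.0063])]
top px [181.71368485 281.99098398]
```

```bash

python3 -m pendant '{"translation":[[0,0.08,0],[0,0.18,0.02],[0.005,0.28,0.05],[0.007,0.37,0.08],[0.0075,0.431,0.1]],"rotation":[[0,0,0],[0,0,0],[0,0,-0.006],[0,0,-0.006],[0,0,-0.006]],"fingers":[-1,-1,-1,-1,-1]}' >/dev/null
python3 -m pendant '{"translation":[[0,0,0.05],[0,0,0.1],[0,0,0.13],[0,0,0.13],[0,0,0.13]],"rotation":[[0,0,0],[0,0,0],[0,0,0],[0,0,0],[0,0,0]],"fingers":[-1,-1,-1,-1,-1]}'
python3 - <<'E'
from h import *
im=cv2.imread('pics/top0.png')[262:302,163:204].astype(int);m=(im.min(2)>130).astype(np.uint8)
c=max(cv2.findContours(m,0,1)[0],key=cv2.contourArea);(u,v),rr=cv2.minEnclosingCircle(c);print('top rim',u+163,v+262,rr,cv2.fitEllipse(c),ray('top',(u+163,v+262),.051))
w=WC();p=w.st['tcp_pos'];cv2.imwrite('pics/w3.png',w.im)
w.circ(p,.017,p[2]+.055,(255,255,0));w.circ(p,.02,p[2]-.011,(255,0,255))
for n,col in(((.498,.238),(0,255,0)),): w.circ(n,.0235,.051,col);w.circ(n,.0275,.051,col)
cv2.imwrite('pics/w3o.png',w.im)
E
```

```text
clock: 7.38
tcp_pos: [0.4984, 0.2395, 0.089]
tcp_rot: [-0.355, -3.12, 0.002]
ft_force: [-0.2, 0.0, -1.2]
opening: 0.0382
gripper_force: 40.4
top rim 182.76221084594727 281.7982006072998 12.239553451538086 ((19.696561813354492, 19.652484893798828), (23.399946212768555, 23.712968826293945), 51.40026092529297) [0.49950135 0.2365649  0.051     ]
```

View pics/w3o.png

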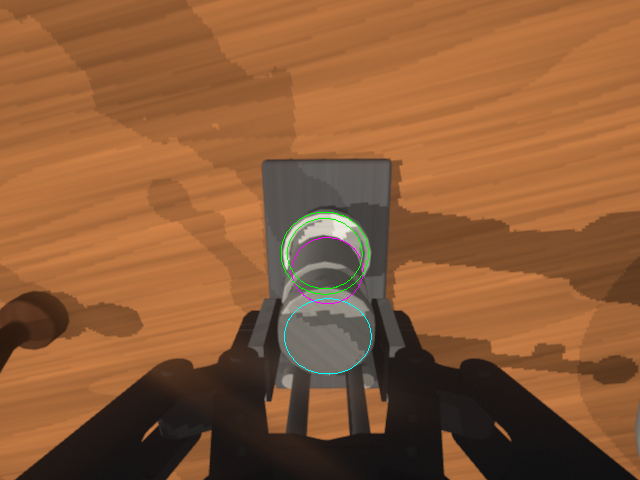

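```bash
python3 - <<'E'
from h import *
w=WC();p=w.st['tcp_pos'];X=R.from_rotvec(w.st['tcp_rot']).as_matrix()[:,0]
S=4;o=np.array([255,195]);w.im=cv2.imread('pics/w3.png')
big=cv2.resize(w.im[195:395,255:405],None,fx=S,fy=S,interpolation=cv2.INTER_CUBIC)
big=cv2.convertScaleAbs(big,alpha=1.4)
def c(ctr,r,z,col):
    P=[w.pj([ctr[0]+r*np.cos(a),ctr[1]+r*np.sin(a),z]) for a in np.arange(0,6.28,.08)];cv2.polylines(big,[np.round((np.array(P)-o+.5)*S).astype(int)],True,col,1)
c(p,.02,p[2]+.055,(255,255,0));c(p-X*.003,.02,p[2]+.055,(0,255,255))
c(p,.02,p[2]-.011,(255,0,255))
c((.498,.238),.0235,.051,(0,255,0))
cv2.imwrite('pics/w3c.png',cv2.resize(big,(450,600)))
E
```

```text
(no output)
```

View pics/w3c.png

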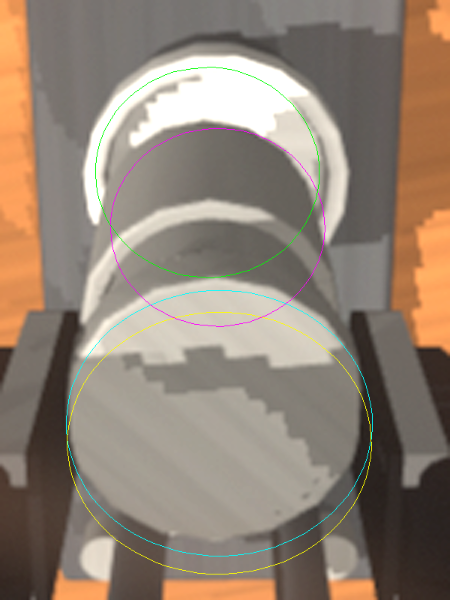

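In the crop, the held tin (about 216 across) and the nest rim (about 215) line up laterally. Fore and aft they agree within about 1 mm. The tin seems to sit about 3–4 mm lower in the grip than I assumed, so I'll lower it by feel.

```bash

python3 -m pendant '{"translation":[[0,0,0.02],[0,0,0.04],[0,0,0.055],[0,0,0.06],[0,0,0.06]],"rotation":[[0,0,0],[0,0,0],[0,0,0],[0,0,0],[0,0,0]],"fingers":[-1,-1,-1,-1,-1]}'
python3 -m pendant '{"translation":[[0,0,0.004],[0,0,0.0075],[0,0,0.0075],[0,0,0.0075]],"rotation":[[0,0,0],[0,0,0],[0,0,0],[0,0,0]],"fingers":[-1,-1,-1,-1]}'
```

```text
clock: 7.9
tcp_pos: [0.498, 0.24, 0.0645]
tcp_rot: [-0.354, -3.12, 0.001]
ft_force: [-0.1, -0.3, -0.9]
opening: 0.0381
gripper_force: 40.4
clock: 8.23
tcp_pos: [0.4986, 0.2403, 0.0624]
tcp_rot: [0.354, 3.121, 0.0]
ft_force: [0.4, 0.9, -1.0]
opening: 0.0379
gripper_force: 40.4
```

```bash

python3 -m pendant '{"translation":[[0,0,0.0025],[0,0,0.005],[0,0,0.005],[0,0,0.005]],"rotation":[[0,0,0],[0,0,0],[0,0,0],[0,0,0]],"fingers":[-1,-1,-1,-1]}'
python3 -m pendant '{"translation":[[0,0,0.0025],[0,0,0.005],[0,0,0.005],[0,0,0.005]],"rotation":[[0,0,0],[0,0,0],[0,0,0],[0,0,0]],"fingers":[-1,-1,-1,-1]}'
```

```text
clock: 8.57
tcp_pos: [0.4986, 0.2402, 0.0603]
tcp_rot: [0.354, 3.122, -0.0]
ft_force: [0.1, 0.3, 0.0]
opening: 0.0378
gripper_force: 40.4
clock: 8.9
tcp_pos: [0.4985, 0.2403, 0.0582]
tcp_rot: [-0.354, -3.121, 0.0]
ft_force: [0.6, -0.5, -1.0]
opening: 0.0377
gripper_force: 40.4
```

```bash

python3 -m pendant '{"translation":[[0,0,0.0025],[0,0,0.004],[0,0,0.004],[0,0,0.004]],"rotation":[[0,0,0],[0,0,0],[0,0,0],[0,0,0]],"fingers":[-1,-1,-1,-1]}'
python3 - <<'E'
from h import *
w=WC();p=w.st['tcp_pos'];print(p,w.st['ft_force']);cv2.imwrite('pics/w4.png',w.im)
cv2.imwrite('pics/w4c.png',cv2.resize(cv2.convertScaleAbs(w.im[150:400,240:420],alpha=1.4),(432,600),interpolation=cv2.INTER_CUBIC))
E
```

```text
clock: 9.23
tcp_pos: [0.4985, 0.2402, 0.0566]
tcp_rot: [-0.354, -3.121, 0.0]
ft_force: [-0.0, -0.3, -0.8]
opening: 0.0374
gripper_force: 40.4
[0.49849907 0.24023145 0.05662958] [-0.02735663 -0.3405467  -0.7961794 ]
```

View pics/w4c.png

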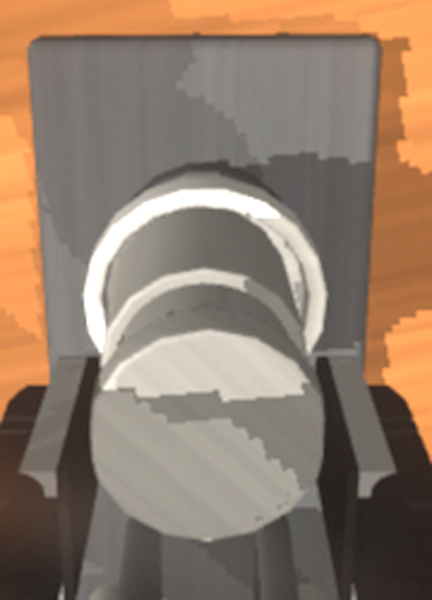

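The foot is inside the rim, with no contact force yet. I'll keep lowering.

```bash

python3 -m pendant '{"translation":[[0,0,0.002],[0,0,0.0035],[0,0,0.0035],[0,0,0.0035]],"rotation":[[0,0,0],[0,0,0],[0,0,0],[0,0,0]],"fingers":[-1,-1,-1,-1]}'
python3 -m pendant '{"translation":[[0,0,0.002],[0,0,0.003],[0,0,0.003],[0,0,0.003]],"rotation":[[0,0,0],[0,0,0],[0,0,0],[0,0,0]],"fingers":[-1,-1,-1,-1]}'
```

```text
clock: 9.62
tcp_pos: [0.4987, 0.2402, 0.0554]
tcp_rot: [0.354, 3.121, 0.0]
ft_force: [0.2, -0.1, 1.6]
opening: 0.0376
gripper_force: 40.7
clock: 9.95
tcp_pos: [0.4986, 0.2403, 0.0542]
tcp_rot: [0.354, 3.121, 0.0]
ft_force: [0.7, -1.1, 3.7]
opening: 0.0378
gripper_force: 40.7
```

Seated: contact came at TCP 0.0555, which puts the foot at about 0.045, the nest floor. I'll release and rise.

```bash

python3 -m pendant '{"translation":[[0,0,0],[0,0,0],[0,0,0],[0,0,0],[0,0,0]],"rotation":[[0,0,0],[0,0,0],[0,0,0],[0,0,0],[0,0,0]],"fingers":[-0.1,0,0.2,0.6,1]}'
python3 -m pendant '{"translation":[[0,0,0],[0,0,0],[0,0,-0.02],[0,0,-0.06],[0,0,-0.12]],"rotation":[[0,0,0],[0,0,0],[0,0,0],[0,0,0],[0,0,0]],"fingers":[1,1,1,1,1]}'
python3 -m pendant '{"translation":[[0,0,-0.08],[0,0,-0.16],[0,0,-0.22],[0,0,-0.22],[0,0,-0.22]],"rotation":[[0,0,0],[0,0,0],[0,0,0],[0,0,0],[0,0,0]],"fingers":[1,1,1,1,1]}'
python3 - <<'E'
from h import *
w=WC();p=w.st['tcp_pos'];raw=w.im.copy();cv2.imwrite('pics/w5.png',raw)
n=(.4986,.2402);w.circ(n,.02,.111);w.circ(n,.0275,.051,(255,0,255))
cv2.imwrite('pics/w5o.png',w.im)
for t in('tin3','lever_knob'): print(t,[(round(d['p'],2),np.round(d['location'],3)) for d in boxes_of(t,'wrist')][:3])
capture('top');print([(round(d['p'],2),np.round(d['location'],3)) for d in boxes_of('lever_knob','top')][:3])
E
```

```text
clock: 10.37
tcp_pos: [0.4983, 0.2403, 0.0539]
tcp_rot: [-0.354, -3.121, 0.0]
ft_force: [0.8, 0.3, 0.0]
opening: 0.0737
gripper_force: 0.0
clock: 10.78
tcp_pos: [0.4974, 0.2397, 0.1016]
tcp_rot: [-0.354, -3.119, 0.003]
ft_force: [0.7, 0.0, -0.2]
opening: 0.085
gripper_force: 0.0
clock: 11.2
tcp_pos: [0.4993, 0.2407, 0.192]
tcp_rot: [0.354, 3.119, 0.003]
ft_force: [0.0, -0.0, 0.1]
opening: 0.0857
gripper_force: 0.0
tin3 [(0.67, array([0.495, 0.238, 0.109]))]
lever_knob [(0.63, array([0.591, 0.22 , 0.174]))]
[(0.57, array([0.593, 0.21 , 0.289]))]
```

View pics/w5o.png

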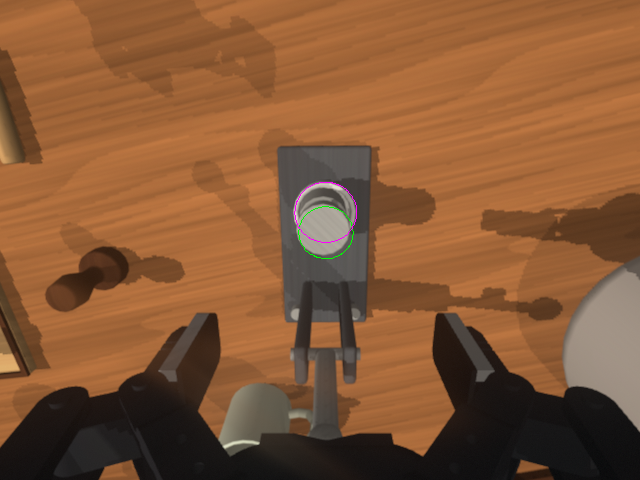

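The tin stands upright in the nest: lid (325,232) and rim (325,212) both match the overlay, and it is centred. The plate is symmetric about u≈325, so the tool is aligned with the press. Next I go up and over the knob at about (0.596,0.216,0.287).

```bash

python3 -m pendant '{"translation":[[0,0,-0.1],[0,0,-0.2],[0,0,-0.3],[0,0,-0.37],[0,0,-0.37]],"rotation":[[0,0,0],[0,0,0],[0,0,0],[0,0,0],[0,0,0]],"fingers":[1,1,1,1,1]}'
python3 -m pendant '{"translation":[[-0.08,0,0],[-0.17,-0.0045,0],[-0.249,-0.0045,0],[-0.249,-0.0045,0],[-0.249,-0.0045,0]],"rotation":[[0,0,0],[0,0,0],[0,0,0],[0,0,0],[0,0,0]],"fingers":[1,1,1,1,1]}'
python3 - <<'E'
from h import *
w=WC();print(w.st['tcp_pos'],w.st['tcp_rot'],w.pj([.5964,.2175,.287]))
cv2.imwrite('pics/w6.png',w.im)
g=cv2.cvtColor(w.im,6)
print([(round(d['p'],2),np.round(d['location'],3),w.pj(d['location']).round()) for d in boxes_of('lever_knob','wrist')][:3])
m=(w.im.max(2)<60).astype(np.uint8)
for s in np.linalg.norm,: pass
c=w.pj([.5964,.2175,.287]).astype(int)
hc=cv2.HoughCircles(cv2.medianBlur(g,5)[max(c[1]-90,0):c[1]+90,c[0]-90:c[0]+90],cv2.HOUGH_GRADIENT,1,40,param1=60,param2=15,minRadius=15,maxRadius=50)
print(None if hc is None else hc[0][:3]+[c[0]-90,max(c[1]-90,0),0])
p=w.pj([.5964,.2175+.015,.287]);print(p)
E
```

```text
clock: 11.87
tcp_pos: [0.5006, 0.2412, 0.3435]
tcp_rot: [0.354, 3.115, 0.008]
ft_force: [-0.4, 0.8, -0.1]
opening: 0.0855
gripper_force: 0.0
clock: 12.28
tcp_pos: [0.5962, 0.2151, 0.3358]
tcp_rot: [-0.357, -3.119, 0.003]
ft_force: [-0.6, 0.0, -0.5]
opening: 0.0854
gripper_force: 0.0
[0.59615356 0.21506675 0.33584947] [-0.35740783 -3.11867358  0.00333672] [330.62371437 248.16943778]
[(0.65, array([0.592, 0.22 , 0.295]), array([334., 245.]))]
[[266.5        310.5         24.29999924]
 [331.5        248.5         22.79999924]
 [326.5        288.5         22.39999962]]
[353.01672452 243.27171302]
```

The circle at (331,248), r≈23, matches the predicted knob. I'll descend around it and pinch.

```bash

python3 -m pendant '{"translation":[[0,0.0065,0.04],[0,0.0065,0.08],[0,0.0065,0.12],[0,0.0065,0.16],[0,0.0065,0.16]],"rotation":[[0,0,0],[0,0,0],[0,0,0],[0,0,0],[0,0,0]],"fingers":[1,1,1,1,1]}'
python3 -m pendant '{"translation":[[0,0,0],[0,0,0],[0,0,0],[0,0,0],[0,0,0]],"rotation":[[0,0,0],[0,0,0],[0,0,0],[0,0,0],[0,0,0]],"fingers":[1,0,-0.3,-1,-1]}' 30
python3 -m pendant '{"translation":[[0,0,0],[0,0,0],[0,0,0],[0,0,0],[0,0,0]],"rotation":[[0,0,0],[0,0,0],[0,0,0],[0,0,0],[0,0,0]],"fingers":[-1,-1,-1,-1,-1]}'
```

```text
clock: 12.8
tcp_pos: [0.5932, 0.2191, 0.2713]
tcp_rot: [-0.351, -3.117, 0.003]
ft_force: [-0.0, 0.5, -0.5]
opening: 0.0856
gripper_force: 0.0
clock: 13.22
tcp_pos: [0.596, 0.2189, 0.2749]
tcp_rot: [0.354, 3.121, 0.001]
ft_force: [0.3, -0.1, -0.8]
opening: 0.0387
gripper_force: 0.0
clock: 13.63
tcp_pos: [0.5958, 0.2187, 0.2741]
tcp_rot: [-0.354, -3.122, 0.0]
ft_force: [-1.2, -0.2, -0.3]
opening: -0.0001
gripper_force: 0.0
```

```bash
python3 - <<'E'
from h import *
def dark(im,uv,r=40):
    u,v=[int(x) for x in uv];c=im[v-r:v+r,u-r:u+r].max(2);m=(c<45).astype(np.uint8)
    n,l,s,ce=cv2.connectedComponentsWithStats(m);return [(s[k][4],s[k][:4]+[u-r,v-r,0,0],ce[k].round(1)+[u-r,v-r]) for k in np.argsort(-s[1:,4])[:3]+1]
for c in('scene','top'):
    old=cv2.imread(f'pics/{c}0.png');new=capture(c);cv2.imwrite(f'pics/{c}1.png',new)
    uv=proj(c,[.5964,.2175,.287]);print(c,'pred',uv,'old',dark(old,uv))
    for t in('lever_knob','press_lever'): print(t,[(round(d['p'],2),np.round(d['location'],3),proj(c,d['location']).round()) for d in boxes_of(t,c)][:3])
w=WC();print('wrist pred',w.pj([.5964,.2175,.287]))
for t in('lever_knob','press_lever','tin3'): print(t,[(round(d['p'],2),np.round(d['location'],3),w.pj(d['location']).round()) for d in boxes_of(t,'wrist')][:3])
E
```

```text
scene pred [396.47204936 162.33123419] old [(np.int32(75), array([393, 158,  10,  10]), array([397.1, 162.2]))]
lever_knob [(0.59, array([0.604, 0.215, 0.227]), array([396., 185.]))]
press_lever [(0.86, array([0.604, 0.21 , 0.223]), array([395., 187.]))]
top pred [157.95679601 234.00757813] old [(np.int32(184), array([152, 227,  16,  15]), array([159.1, 233.5])), (np.int32(31), array([183, 232,   9,   5]), array([187. , 233.9])), (np.int32(16), array([181, 242,   8,   3]), array([184.5, 243. ]))]
lever_knob [(0.69, array([0.598, 0.211, 0.217]), array([173., 236.]))]
press_lever []
wrist pred [324.97261221 291.59409647]
lever_knob [(0.85, array([0.592, 0.22 , 0.287]), array([327., 282.]))]
press_lever [(0.96, array([0.588, 0.224, 0.289]), array([334., 275.]))]
tin3 [(0.87, array([0.496, 0.24 , 0.11 ]), array([325.,  92.])), (0.71, array([ 0.564, -0.162,  0.026]), array([ 13., 236.]))]
```

```bash

cat > k.py <<'E'
from h import *
def look(tag):
    w=WC();cv2.imwrite(f'pics/{tag}.png',w.im);print(w.st['tcp_pos'],w.st['opening'])
    q=w.pj([.5964,.2175,.287]);print('pred',q.round(1), 'r',np.linalg.norm(w.pj([.5964,.2325,.287])-q).round(1))
    u,v=[int(x) for x in q];v0=max(v-80,0);c=w.im[v0:v+80,u-80:u+80]
    hc=cv2.HoughCircles(cv2.medianBlur(cv2.cvtColor(c,6),3),cv2.HOUGH_GRADIENT,1,20,param1=60,param2=14,minRadius=18,maxRadius=45)
    print('hough',None if hc is None else (hc[0][:4]+[u-80,v0,0]).round(1).tolist())
    print([(round(d['p'],2),np.round(d['location'],3)) for d in boxes_of('lever_knob','wrist')][:3])
    # coarse ascii of brightness
    s=cv2.resize(cv2.cvtColor(c,6),(54,27),interpolation=cv2.INTER_AREA)
    for r in s: print(''.join(' .:-=+*#%@'[int(x)*10//256] for x in r))
E
python3 -c "from k import *;look('k1')"
python3 -m pendant '{"translation":[[0,0,0],[0,0,0],[0,0,0],[0,0,0],[0,0,0]],"rotation":[[0,0,0],[0,0,0],[0,0,0],[0,0,0],[0,0,0]],"fingers":[1,1,1,1,1]}' | head -2
python3 -c "from k import *;look('k2')"
```

```text
[0.59576849 0.2187081  0.27408959] 0.00015372839233440783
pred [325.  291.6] r 30.0
hough [[324.5, 292.5, 29.9], [254.5, 347.5, 32.7], [268.5, 299.5, 29.4], [298.5, 229.5, 38.9]]
[(0.77, array([0.591, 0.221, 0.288]))]
+++======+++++=-=+---:-----:::--::::----==++++++++++++
++++++++++++++++==---:----------::::=+++++++++++++++++
++++++++++++++++++=---+******+=-----=++++++++++++++===
++++++++++++++++++==--+******+=-==--==============++++
+++++++++++++++++++++++****+++=-=+===+++++++++++++++++
++++++++++++++++++++++++====----=++++++++++======+++++
+++++++++++++++++++++==----::::=========++++++++++++++
+++++++++++============-----:::-++++++++++++++++++++++
=====================+=--::::::-++++++++++++++======++
============+++++++++=:........:-=++++++===+++++++++++
=========++++++++++-..............-=++++++++++++++++++
==================:................:=+++++++++++++++==
=+++=====--------:..................:+++++++==========
+++======-------:....................=========++++++++
+++=====---------.....::::...:::.....==+++++++++======
++=====----------:....----...----...:-=++=======++++++
+=
[... 1612 characters left out ...]
---:...................-=+++++++++======
=---===-----------...................-=++=======+++=--
:..:-==---------++-.................====+++++++++===:.
...-*##**+---------:..............:=++++===========-..
...:=++++*#*=------==+=:.......::-=================-..
....-+++++++#*==+#%%##+----------==================-..
....--====--=#*++++=---------==================+++=-..
....-------=+*%+===================+++++++++++++++=-..
....-----==++*%+=======+++++++++++++++++++++++++++=-..
...:---==+++*##++++++++++++++++++++++++++++++++++++=..
...---==+++*#*==+++++++++++++++++++++++======-==++==:.
..:--==++*#*=-----==---------------------------=====-.
.:=+++++=--------------==============================-
```

The knob is exactly where predicted, at (324.5,291.5) in the wrist view. From the pad spacing in w5 (217 px for 85 mm, depth 0.147 m), the fingertips are really about 35–40 mm behind the reported TCP, so they shut above the ball. I'll go 38 mm lower, slowly, and pinch again.

```bash

python3 -m pendant '{"translation":[[0,0,0.0],[0,0,0.025],[0,0,0.05],[0,0,0.075],[0,0,0.095]],"rotation":[[0,0,0],[0,0,0],[0,0,0],[0,0,0],[0,0,0]],"fingers":[1,1,1,1,1]}'
python3 -m pendant '{"translation":[[0,0,0],[0,0,0],[0,0,0],[0,0,0],[0,0,0]],"rotation":[[0,0,0],[0,0,0],[0,0,0],[0,0,0],[0,0,0]],"fingers":[1,0,-0.2,-0.4,-1]}' 30
python3 -m pendant '{"translation":[[0,0,0],[0,0,0],[0,0,0],[0,0,0],[0,0,0]],"rotation":[[0,0,0],[0,0,0],[0,0,0],[0,0,0],[0,0,0]],"fingers":[-1,-1,-1,-1,-1]}'
```

```text
clock: 15.17
tcp_pos: [0.5951, 0.2185, 0.2341]
tcp_rot: [-0.354, -3.12, 0.001]
ft_force: [-0.6, 0.8, -0.2]
opening: 0.0853
gripper_force: 0.0
clock: 15.58
tcp_pos: [0.5961, 0.2188, 0.2366]
tcp_rot: [0.354, 3.121, 0.001]
ft_force: [-0.3, -0.3, -0.3]
opening: 0.0387
gripper_force: 0.0
clock: 16.0
tcp_pos: [0.5961, 0.218, 0.2368]
tcp_rot: [0.355, 3.121, -0.001]
ft_force: [-1.3, -3.4, 5.6]
opening: 0.0282
gripper_force: 29.6
```

Pinched the ball: opening 0.028, 30 N. Now I lead it along the arc.

```bash

python3 -m pendant '{"translation":[[0.0444,0,0.0023],[0.0884,0,0.0093],[0.1313,0,0.0208],[0.1729,0,0.0367],[0.2125,0,0.0569]],"rotation":[[0,0,0],[0,0,0],[0,0,0],[0,0,0],[0,0,0]],"fingers":[-1,-1,-1,-1,-1]}'
python3 -m pendant '{"translation":[[0,0,0],[0,0,0]],"rotation":[[0,0,0],[0,0,0]],"fingers":[-1,-1]}'
```

```text
clock: 16.42
tcp_pos: [0.5125, 0.2367, 0.2138]
tcp_rot: [0.356, 3.12, -0.001]
ft_force: [1.5, -3.6, 1.0]
opening: 0.0279
gripper_force: 30.9
clock: 16.58
tcp_pos: [0.5116, 0.2369, 0.2134]
tcp_rot: [-0.353, -3.12, 0.003]
ft_force: [-3.6, -5.6, 7.3]
opening: 0.0281
gripper_force: 32.2
```

```bash

python3 -m pendant '{"translation":[[0.0373,-0.001,0.0243],[0.0719,-0.002,0.0523],[0.1033,-0.003,0.0837],[0.1313,-0.003,0.1183],[0.1556,-0.003,0.1556]],"rotation":[[0,0,0],[0,0,0],[0,0,0],[0,0,0],[0,0,0]],"fingers":[-1,-1,-1,-1,-1]}'
python3 -m pendant '{"translation":[[0,0,0],[0,0,0]],"rotation":[[0,0,0],[0,0,0]],"fingers":[-1,-1]}'
```

```text
clock: 17.0
tcp_pos: [0.451, 0.2505, 0.1511]
tcp_rot: [-0.354, -3.121, -0.0]
ft_force: [-1.5, -3.3, 3.5]
opening: 0.0277
gripper_force: 34.2
clock: 17.17
tcp_pos: [0.4506, 0.2505, 0.151]
tcp_rot: [-0.352, -3.119, 0.002]
ft_force: [-7.8, -1.2, 7.6]
opening: 0.0279
gripper_force: 34.3
```

```bash

python3 -m pendant '{"translation":[[0.0225,-0.001,0.039],[0.040,-0.001,0.081],[0.052,-0.001,0.124],[0.0575,-0.001,0.153],[0.059,-0.001,0.161]],"rotation":[[0,0,0],[0,0,0],[0,0,0],[0,0,0],[0,0,0]],"fingers":[-1,-1,-1,-1,-1]}'
python3 -m pendant '{"translation":[[0,0,0],[0,0,0],[0,0,0]],"rotation":[[0,0,0],[0,0,0],[0,0,0]],"fingers":[-1,-1,-1]}'
python3 - <<'E'
from h import *
w=WC();print(w.st['tcp_pos'],w.st['ft_force']);cv2.imwrite('pics/w7.png',w.im)
for t in('lever_knob','nest_seat','tin3'): print(t,[(round(d['p'],2),np.round(d['location'],3)) for d in boxes_of(t,'wrist')][:3])
im=capture('scene');cv2.imwrite('pics/s7.png',im)
E
```

```text
clock: 17.58
tcp_pos: [0.4287, 0.2554, 0.086]
tcp_rot: [-0.354, -3.12, 0.001]
ft_force: [-4.4, -0.8, 2.3]
opening: 0.0279
gripper_force: 35.6
clock: 17.83
tcp_pos: [0.429, 0.2554, 0.0876]
tcp_rot: [-0.355, -3.121, 0.0]
ft_force: [-4.4, -2.4, 3.7]
opening: 0.0281
gripper_force: 35.6
[0.42900901 0.25537585 0.08755454] [-4.36740363 -2.35657324  3.65571834]
lever_knob [(0.91, array([0.431, 0.252, 0.153]))]
nest_seat [(0.61, array([0.479, 0.248, 0.045]))]
tin3 [(0.88, array([0.497, 0.23 , 0.108]))]
```

```bash
cat > f.py <<'E'
from h import *
F=[];Z=[]
for i in range(6): capture('wrist');s=state();F.append(s['ft_force']);Z.append(s['tcp_pos'])
print('F',np.mean(F,0).round(2),'sd',np.std(F,0).round(2),'tcp',np.mean(Z,0).round(4),s['clock'])
E
python3 f.py
python3 -m pendant '{"translation":[[0.0005,0,0.005],[0.001,0,0.0095],[0.001,0,0.0095],[0.001,0,0.0095]],"rotation":[[0,0,0],[0,0,0],[0,0,0],[0,0,0]],"fingers":[-1,-1,-1,-1]}' >/dev/null; python3 f.py
python3 -m pendant '{"translation":[[0.0005,0,0.005],[0.0005,0,0.0095],[0.0005,0,0.0095],[0.0005,0,0.0095]],"rotation":[[0,0,0],[0,0,0],[0,0,0],[0,0,0]],"fingers":[-1,-1,-1,-1]}' >/dev/null; python3 f.py
python3 -m pendant '{"translation":[[0.0005,0,0.005],[0.0005,0,0.0095],[0.0005,0,0.0095],[0.0005,0,0.0095]],"rotation":[[0,0,0],[0,0,0],[0,0,0],[0,0,0]],"fingers":[-1,-1,-1,-1]}' >/dev/null; python3 f.py
```

```text
F [-5.11 -1.26  3.51] sd [0.27 0.41 0.48] tcp [0.4291 0.2554 0.0877] 18.3833
F [-5.61 -1.71  3.67] sd [0.2  0.73 0.31] tcp [0.4286 0.2555 0.0839] 19.0167
F [-5.48 -1.61  4.94] sd [0.2 0.5 0.4] tcp [0.4285 0.2555 0.0802] 19.65
F [-5.4  -1.68  5.45] sd [0.41 0.69 0.65] tcp [0.4284 0.2555 0.0765] 20.2833
```

Contact with the lid came at about TCP 0.082, as the geometry predicts. Level, i.e. half-way, is about TCP 0.067.

```bash

python3 -m pendant '{"translation":[[0,0,0.005],[0,0,0.01],[0,0,0.0125],[0,0,0.0125]],"rotation":[[0,0,0],[0,0,0],[0,0,0],[0,0,0]],"fingers":[-1,-1,-1,-1]}' >/dev/null; python3 f.py
python3 -m pendant '{"translation":[[0,0,0.005],[0,0,0.01],[0,0,0.0125],[0,0,0.0125]],"rotation":[[0,0,0],[0,0,0],[0,0,0],[0,0,0]],"fingers":[-1,-1,-1,-1]}' >/dev/null; python3 f.py
python3 - <<'E'
from h import *
# knob/ bar position checks from the fixed cameras: dark/edge measures relative to model
im=capture('scene');cv2.imwrite('pics/s8.png',im);x=np.array([np.cos(np.radians(-13)),np.sin(np.radians(-13))]);h=np.array([.5964,.2175])
for t in('lever_knob','press_lever','tin3'): print(t,[(round(d['p'],2),np.round(d['location'],3)) for d in boxes_of(t,'scene')][:3])
w=WC();cv2.imwrite('pics/w8.png',w.im)
# tin lid & knob in wrist view
g=cv2.medianBlur(cv2.cvtColor(w.im,6),3)
for nm,p,r in(('knob',[*(h-.17*x),.117],.015),('lid',[.4986,.2402,.103],.02)):
    q=w.pj(p);rp=np.linalg.norm(w.pj([p[0],p[1]+r,p[2]])-q);u,v=[int(a) for a in q];v0=max(v-60,0)
    hc=cv2.HoughCircles(g[v0:v+60,u-60:u+60],cv2.HOUGH_GRADIENT,1,20,param1=60,param2=12,minRadius=int(rp*.8),maxRadius=int(rp*1.25))
    print(nm,q.round(1),rp.round(1),None if hc is None else (hc[0][:3]+[u-60,v0,0]).tolist())
for t in('nest_seat','tin3'): print(t,[(round(d['p'],2),np.round(d['location'],3)) for d in boxes_of(t,'wrist')][:2])
E
```

```text
F [-6.31 -1.96  7.05] sd [0.54 0.77 0.33] tcp [0.4282 0.2556 0.0715] 20.9167
F [-6.44 -1.91  7.81] sd [0.41 0.35 0.24] tcp [0.4282 0.2556 0.0665] 21.55
lever_knob [(0.85, array([0.508, 0.238, 0.127])), (0.18, array([ 0.471, -0.186,  0.054]))]
press_lever [(0.55, array([0.506, 0.234, 0.125])), (0.34, array([0.742, 0.082, 0.059])), (0.26, array([0.51 , 0.228, 0.076]))]
tin3 [(0.81, array([0.509, 0.226, 0.077])), (0.81, array([ 0.492, -0.424,  0.044])), (0.74, array([ 0.566, -0.192,  0.055]))]
knob [329.3 336.3] 37.0 [[327.5, 353.5, 40.79999923706055]]
lid [328.8 441.3] 39.9 [[324.5, 404.5, 34.900001525878906]]
nest_seat [(0.68, array([0.514, 0.258, 0.04 ]))]
tin3 [(0.68, array([0.49 , 0.231, 0.096]))]
```

```bash
python3 - <<'E'
from h import *
a=cv2.cvtColor(cv2.imread('pics/s7.png'),6);b=cv2.cvtColor(cv2.imread('pics/s8.png'),6)
n=[.4986,.2402]
for z in(.045,.051,.085,.103,.111): print(z,proj('scene',[*n,z]).round(1))
print('8mm px',proj('scene',[*n,.043])-proj('scene',[*n,.051]))
for nm,im in(('s7',a),('s8',b)):
    print(nm)
    for v in range(205,250): print(v,im[v,346:388:2].tolist())
E
```

```text
0.045 [363.4 226. ]
0.051 [363.5 224.3]
0.085 [364.3 214.1]
0.103 [364.7 208.7]
0.111 [364.8 206.2]
8mm px [-0.17051479  2.34313924]
s7
205 [123, 123, 124, 124, 123, 124, 142, 149, 141, 123, 102, 118, 154, 184, 184, 171, 151, 133, 130, 125, 127]
206 [124, 124, 124, 122, 122, 126, 145, 150, 142, 124, 97, 108, 142, 168, 186, 178, 164, 139, 129, 126, 128]
207 [124, 124, 124, 122, 120, 125, 149, 151, 146, 133, 111, 121, 139, 149, 179, 184, 173, 155, 129, 127, 127]
208 [125, 125, 123, 121, 121, 126, 147, 155, 150, 144, 133, 140, 140, 132, 163, 185, 178, 169, 139, 128, 128]
209 [124, 123, 122, 122, 123, 125, 141, 152, 152, 146, 140, 137, 124, 121, 145, 178, 183, 174, 154, 130, 127]
210 [124, 122, 122, 123, 123, 124, 131, 142, 143, 136, 129, 117, 110, 120, 131, 159, 183, 177, 168, 141, 123]
211 [121, 121, 124, 122, 124, 125, 129, 133, 132, 127, 115, 98, 109, 124, 127, 143, 172, 181, 174, 155, 119]
212 [120, 121, 124, 126, 125, 130, 130, 128, 120, 116, 103, 90, 111, 130, 129, 131, 153, 177, 181, 167, 132]
213 [121, 123, 124, 125, 127, 133, 130, 132, 121, 115, 96, 93, 110, 130, 130, 128, 137,
[... 7404 characters left out ...]
, 92, 90, 93, 94, 96, 95, 92, 85, 77, 74, 74, 71]
243 [121, 110, 90, 82, 83, 82, 83, 88, 91, 90, 88, 91, 94, 93, 94, 93, 84, 75, 75, 73, 68]
244 [124, 116, 101, 81, 81, 83, 80, 85, 88, 85, 85, 91, 89, 91, 92, 93, 83, 74, 75, 74, 72]
245 [128, 123, 107, 94, 81, 84, 82, 81, 86, 81, 85, 84, 85, 85, 87, 90, 82, 76, 76, 73, 69]
246 [134, 126, 113, 104, 90, 81, 81, 83, 82, 81, 80, 80, 80, 80, 81, 85, 78, 75, 75, 75, 70]
247 [134, 128, 114, 108, 101, 86, 81, 84, 82, 81, 80, 78, 77, 79, 80, 81, 77, 76, 75, 75, 68]
248 [132, 127, 122, 113, 107, 95, 84, 83, 82, 79, 82, 80, 79, 81, 79, 78, 75, 74, 75, 72, 64]
249 [129, 126, 126, 120, 112, 104, 90, 82, 82, 83, 80, 81, 80, 78, 79, 80, 76, 75, 74, 73, 67]
```

```bash
python3 - <<'E'
from h import *
a=cv2.cvtColor(cv2.imread('pics/s7.png'),6).astype(np.float32);b=cv2.cvtColor(cv2.imread('pics/s8.png'),6).astype(np.float32)
for (v0,v1,u0,u1) in((207,236,356,368),(207,222,356,366),(225,236,356,368),(225,236,352,374)):
    def cost(t):
        M=np.float32([[1,0,-t[0]],[0,1,-t[1]]]);w=cv2.warpAffine(b,np.float32([[1,0,t[0]],[0,1,t[1]]]),(640,480),flags=cv2.INTER_CUBIC|cv2.WARP_INVERSE_MAP);d=(w-a)[v0:v1,u0:u1];return (d**2).mean()
    from scipy.optimize import minimize
    r=minimize(cost,[-.1,2.4],method='Nelder-Mead');print(r.x.round(2),round(r.fun**.5,1),'mm',(r.x[1]/.293).round(1))
E
```

```text
[-0.1   2.46] 5.3 mm 8.4
[-0.09  2.88] 3.3 mm 9.8
[-0.1   2.37] 6.7 mm 8.1
[-0.1  2.4] 6.8 mm 8.2
```

Three checks put the nest about half-way down: it has sunk about 8.2 mm in the scene picture, the bar is level, and the knob takes 7.8 N. I'm handing in with the knob still held.

```bash
python3 -c "
from plant import *
s=state();print(s['clock'],s['tcp_pos'],s['ft_force'],s['opening'],s['gripper_force']);print(finish_job())"
```

```text
21.9 [0.42816397 0.25557408 0.06655219] [-6.86963324 -1.19386348  8.62604861] 0.02807863603396576 36.533862948417664
the job is handed in; nothing more can be done
None
```

The odd tin stands released and upright in the nest, and I handed the job in at 21.9 s with the lever held about level: the nest is down about 8 mm by the scene picture, though the knob force alone suggested nearer 5 mm.

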